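# Hold the test box open by its lifting lever

### The job

The board in the wider of the two white test boxes is to be taken out by a colleague: with the fingertips, press the long end of that box's lifting lever down until its foot meets the bench, or nearly, so that its heavy steel flap stands open, and finish while still holding the lever down. Do not touch the flaps, do not lift a lever out of its stand, keep the narrower box shut, and leave everything else on the bench where it is.

Things in the scene. Friction and masses are not known exactly. Their poses are not given: they have to be found in the camera images.
- box_wide: wide test box, white, fixed; steel flap 180 mm wide (other box 110; either may stand left). Origin on the bench below the lever's pivot. +x runs from lever stand to box: box 85 to 170 mm, 86 mm high; shut flap on it up to 107 mm, front edge at 36 mm, hinge at 150 mm. Lever's long end points to -x. Stand round the origin: two notched cheeks, 44 mm long, 58 mm over all, 106 mm high
- lever_wide: loose lifting lever of the wide box: straight 10 x 16 mm bar, 150 g, its 12 mm cross pin lying in the stand's open notches. Origin on the pin's axis, 90 mm above the bench. At rest its axes match the box's and the long end slopes up at 0.33 rad; its upturned short end (70 mm) is under the flap's front edge. Pressing turns it about its y axis, by 0.66 rad until its foot meets the bench
- pad_wide (a point): centre of the top of the black finger pad (36 mm along the lever, 30 mm wide, 10 mm thick, with a 30 mm rubber foot below) at the long end of the wide box's lever, 170 mm along it from the pin and 6 mm above its centre line; 151 mm above the bench at rest, 42 mm when the foot meets the bench; it moves on an arc about the pin. Takes 3 to 14 N; let go, it rises
- flap_wide (a joint): opening angle of the wide box's flap (steel, 126 x 180 x 20 mm, about 3.4 kg), rad: 0 shut, grows as the front edge rises; about 0.45 with the lever's foot on the bench, about 0.40 with the pad's top 60 mm above the bench. A hinge spring (2.5 Nm/rad) and its weight shut it if let go
- lip_wide (a point): middle of the top front edge of the wide box's flap, 114 mm from its hinge, 107 mm above the bench when shut
- box_narrow: narrow test box, white, fixed; steel flap 110 mm wide (other box 180; either may stand left). Origin on the bench below the lever's pivot. +x runs from lever stand to box: box 85 to 170 mm, 86 mm high; shut flap on it up to 107 mm, front edge at 36 mm, hinge at 150 mm. Lever's long end points to -x. Stand round the origin: two notched cheeks, 44 mm long, 58 mm over all, 106 mm high
- lever_narrow: loose lifting lever of the narrow box: straight 10 x 16 mm bar, 150 g, its 12 mm cross pin lying in the stand's open notches. Origin on the pin's axis, 90 mm above the bench. At rest its axes match the box's and the long end slopes up at 0.33 rad; its upturned short end (70 mm) is under the flap's front edge. Pressing turns it about its y axis, by 0.66 rad until its foot meets the bench
- pad_narrow (a point): centre of the top of the black finger pad (36 mm along the lever, 30 mm wide, 10 mm thick, with a 30 mm rubber foot below) at the long end of the narrow box's lever, 170 mm along it from the pin and 6 mm above its centre line; 151 mm above the bench at rest, 42 mm when the foot meets the bench; it moves on an arc about the pin. Takes 2 to 10 N; let go, it rises
- flap_narrow (a joint): opening angle of the narrow box's flap (steel, 126 x 110 x 20 mm, about 2.1 kg), rad: 0 shut, grows as the front edge rises; about 0.45 with the lever's foot on the bench, about 0.40 with the pad's top 60 mm above the bench. A hinge spring (2.5 Nm/rad) and its weight shut it if let go
- lip_narrow (a point): middle of the top front edge of the narrow box's flap, 114 mm from its hinge, 107 mm above the bench when shut
- mouse: black computer mouse, about 75 x 62 x 34 mm high, loose; origin under it
- tape: roll of clear tape lying flat, 64 mm across, 19 mm high, loose; origin under its centre
- jar: small jar, 48 mm across, 55 mm high, loose; origin under its centre
- terminal: handheld keypad instrument lying flat, 170 x 90 x 37 mm, loose; origin under its centre, long side along its x
- carton: small cardboard carton 80 x 60 x 45 mm high, loose; origin under its centre
- screwdriver: screwdriver lying along its x axis, loose
- pack: battery holder with two cells, 62 x 34 x 22 mm high, loose; origin under its centre

How it is judged:
At the end, for the whole second after the job is handed in: Fingers still press on the wide box's lever (over 0.5 N), its flap is open 0.37 to 0.7 rad, lever still (under 0.1 rad/s); both lever pivots within 12 mm of where they began, narrow flap under 0.03 rad, every other loose thing within 25 mm of its start (value of joint flap_wide between 0.37 and 0.7 rad and contact force between the fingers and lever_wide above 0.5 N and distance of each of lever_wide, lever_narrow from where it was at the start of the episode below 0.012 m and value of joint flap_narrow below 0.03 rad and angular speed of lever_wide below 0.1 rad/s and distance of each of mouse, tape, jar, terminal, carton, screwdriver, pack from where it was at the start of the episode below 0.025 m); the arm keeps its last pose, push and grip.
It fails at once if the robot touches a flap itself instead of using the lever (contact force between any of the fingers, the arm and flap_wide above 1 N or contact force between any of the fingers, the arm and flap_narrow above 1 N).
It fails at once if a lever is lifted or knocked out of its stand (pivot moved more than 12 mm) (distance of any of lever_wide, lever_narrow from where it was at the start of the episode above 0.012 m).
It fails at once if the narrow box's flap is raised (more than 0.08 rad) (value of joint flap_narrow above 0.08 rad).
It fails at once if a bystander is displaced by more than 25 mm (distance of any of mouse, tape, jar, terminal, carton, screwdriver, pack from where it was at the start of the episode above 0.025 m).
It also fails if it takes over 40 s, if anything falls off the work surface, if the arm or the gripper's body presses on something with over 40 N, if the wrist force passes 120 N, or if a joint passes its speed limit or range.

### The arm

A 6-joint arm with a two-finger parallel gripper is mounted at the origin on the work surface. World frame = base frame: x ahead of the robot, y to its left, z up, the work surface at z = 0. Lengths are in m, angles in rad, forces in N, time in s.
With the tool pointing down it reaches from about 0.35 to 0.975 m from the base axis. Payload 17.4 kg.
Tool frame: the origin (TCP) lies on the centre line of the jaws, within the pads' length; the fingertips stand 22 mm ahead of it and the grasp point (between the pads) lies 3 mm ahead of it; z points along the fingers, y is the line along which they close (so a half turn about z gives the same grasp; the last joint's range is limited). The gripper opens to 85 mm and grips with 20 to 120 N. Pads are 22 mm wide; open, the fingers measure 114 mm over their backs; the gripper's body (76 mm by 85 mm) begins 54 mm behind the grasp point. The pads swing forward as they close: fully open they stand 13 mm farther back than shut.
Start: joints at [-1.173, 0.116, 1.442, -0, 1.584, -0.038], TCP at [0.285, -0.612, 0.253] pointing down, gripper open.
Joint ranges: [-2.83, 2.83], [-0.83, 2.19], [0.07, 2.5], [-1.14, 4.28], [0.01, 3], [-2.97, 2.97]. Speed limits (rad/s): [1.89, 1.89, 2.22, 3.14, 3.14, 3.14].

### API

Orientations are given as a unit quaternion [x, y, z, w].
In Python, from bench import manip, optics gives the robot as it stands. The module is installed in compiled form; this text tells all that it offers.
- The arm moves only by the tool drive_tool, never from a script. Its argument "deltas" is a list of rows, each a list of 3 entries, a list of its own where there are three numbers: the turn, a rotation vector about the tool's x, y, z in rad, then the shift along the tool's x, y, z in cm, then the gripper's target within -1 to 1 (fully open at 1, half-way at 0, shut at -1). A call has 1 to 5 rows; each row is the pose to reach, as a shift and turn from the pose commanded when the call began, along the tool's axes at that moment; what a row does not reach only later rows make up. A row lasts 1/12 s, in which the tool goes at most 41.7 mm and 7.16 degrees, less where a joint would pass 70% of its speed; a pose out of reach is approached as far as the arm can. A call with a gripper value outside its range is refused whole. The fingers move at their own pace and stop on an object; "squeeze" is the grip in N (left out, the last holds). Time passes only in rows, so rows that repeat a pose let the fingers close. It gives the time, the measured TCP pose, the force, the opening and the grip force at its end, in the units of the state.
- manip.read_state(): the state, without advancing time (a new reading comes with each control period).
- optics.get_image(name): name is "side" or "top" or "wrist"; returns (picture, depth): 420x560x3 uint8, blue, green, red; 420x560 float32, m along the optical axis (not along the pixel's ray), 0 where there is no reading.
- optics.camera_info(name): a dict with "mtx" (3x3 intrinsics, pixels), "T" (4x4, takes a point from camera to world coordinates). Camera axes: x right, y down, z forward; pixel columns grow to the right and rows downward; lengths in m; the calibration is good to about 2 mm. The wrist camera is an equidistant fisheye: a pixel r from the principal point sees the ray r / f radians off the axis. A picture is of the moment at which its call begins: read the wrist's pose just before it. camera_info takes no time and is no camera call; for the wrist camera it gives the pose at the moment of the call.
- manip.hand_in(): hands the job in; it is judged then, once.
Trained networks look in the newest picture that a camera, given by its name, has taken for a name from the list of things; names that differ only in an ending like _2 or _b are one class to them, and where a whole thing is asked for, a point or a joint stands for the part that bears it (a point fixed in the world has none). Each returns a list of dicts, best first, with "score" (0 to 1); they miss things now and then, are a little off and sometimes report something else, mostly with a low value. They report only what shows in the picture. A call takes as long as a camera call.
- optics.silhouettes(camera, name): "pixels" (420x560 bool, what is visible of it) and "extent" ([left, top, width, height] in pixels, round what is visible of it).
The state is a dict: "clock": time; "joints": joint angles; "qvel": joint speeds; "effort": joint torques, N m; "ee_pos": TCP position; "ee_rot": TCP orientation; "contact_force": force on the tool from outside, world axes, zero at the start; "ft_torque": the same for the moment, N m; "grip_width": opening from 0.0 (shut) to 1.0 (fully open); "gripper_force": force on a finger pad.
Only numpy, scipy, OpenCV 4.12 (cv2) and the standard library are available. Lean on these libraries where they do the work, as an engineer would, in place of code of your own. Each camera call takes 0.05 s, during which the arm holds its last target. There are 200 camera calls.

## Working session

There is one attempt and no reset: what is moved stays moved. The work goes in short steps, Python scripts to look and compute and a tool call to move; the robot and the scene stay as the last step left them, time stands still between calls to the robot, and variables do not carry over. Pictures are saved under pics/ and viewed, at most 10 in all, crops included, and the job is handed in when it is done.

Besides the shell and the picture viewer there is one more tool, called by a JSON object that holds its "api" and its "payload". drive_tool: Moves the arm, as the interface text tells. Its arguments: {"type":"object","properties":{"deltas":{"type":"array"},"squeeze":{"type":"number"}},"required":["deltas"]}

```bash
mkdir -p pics; cat > h.py <<'E'
import numpy as np, cv2
from bench import manip, optics
def world(cam,dep,mask):
    i=optics.camera_info(cam);K=np.array(i["mtx"]);T=np.array(i["T"])
    v,u=np.nonzero(mask&(dep>0));z=dep[v,u]
    p=np.c_[(u-K[0,2])/K[0,0]*z,(v-K[1,2])/K[1,1]*z,z]
    return p@T[:3,:3].T+T[:3,3]
E
python3 - <<'E'
from h import *
s=manip.read_state();print(s)
for c in("top","side"):
    im,d=optics.get_image(c);cv2.imwrite(f"pics/{c}0.png",im)
    for n in("box_wide","lever_wide","pad_wide","flap_wide","lever_narrow","flap_narrow","jar","terminal","carton","mouse","tape","pack","screwdriver"):
        for r in optics.silhouettes(c,n)[:2]:
            w=world(c,d,r["pixels"])
            print(c,n,round(r["score"],2),r["extent"],np.median(w,0).round(3),np.percentile(w,2,axis=0).round(3),np.percentile(w,98,axis=0).round(3)) if len(w) else 0
print(manip.read_state()["clock"])
E
```

```text
{'clock': 0.0, 'joints': array([-1.17279339e+00,  1.16477450e-01,  1.44225345e+00, -9.54790705e-06,
        1.58403162e+00, -3.77809730e-02]), 'qvel': array([ 0.00065627,  0.00081075, -0.00091484, -0.00017968, -0.00019835,
       -0.00062809]), 'effort': array([ 1.72653661e-03, -7.31991863e+01, -6.32499290e+01,  8.59039278e-05,
        6.34524127e-03,  1.03342774e-07]), 'ee_pos': array([ 0.28486683, -0.6117561 ,  0.25257526]), 'ee_rot': array([ 9.76355164e-01,  2.16171809e-01, -1.09480274e-04, -5.74614495e-04]), 'contact_force': array([ 1.09607411, -0.06976295,  0.38954963]), 'ft_torque': array([-0.04088618, -0.04428845, -0.04029527]), 'gripper_force': 0.0, 'grip_width': 1.000265640749489}
top box_wide 0.9 [296.3, 156.1, 62.9, 67.7] [ 0.678 -0.147  0.105] [ 0.566 -0.238 -0.001] [ 0.76  -0.061  0.114]
top lever_wide 0.65 [319.7, 194.9, 27.0, 64.0] [ 0.521 -0.172  0.111] [ 0.421 -0.208 -0.003] [ 0.629 -0.135  0.155]
top pad_wide 0.95 [325.7, 198.7, 17.3, 60.0] [ 0.521 -0.173  0.118] [ 0.422 -0.194  0.001] [ 0.626 -0.147  0.155]
top flap_wide 0.94 [298.4, 155.5, 58.1, 44.1] [ 0.693 -0.1
[... 2533 characters left out ...]
.51  -0.515 -0.004] [ 0.598 -0.385  0.045]
side mouse 0.65 [313.5, 245.8, 33.6, 20.9] [0.405 0.017 0.02 ] [ 0.375 -0.013  0.005] [0.442 0.035 0.033]
side tape 0.86 [284.7, 228.7, 25.8, 22.5] [0.51  0.004 0.014] [ 0.483 -0.031 -0.003] [0.541 0.031 0.019]
side tape 0.34 [327.0, 144.9, 31.0, 21.5] [ 0.551 -0.419  0.037] [ 0.512 -0.495 -0.003] [ 0.61  -0.386  0.045]
side pack 0.63 [138.8, 341.8, 26.4, 35.8] [0.621 0.472 0.015] [ 0.608  0.438 -0.003] [0.644 0.499 0.021]
side screwdriver 0.52 [371.3, 159.5, 38.5, 30.6] [ 0.37  -0.421  0.015] [ 0.321 -0.485 -0.005] [ 0.454 -0.392  0.025]
side screwdriver 0.43 [156.1, 210.0, 67.4, 51.7] [0.717 0.197 0.105] [0.656 0.133 0.088] [0.787 0.255 0.108]
1.4
```

View pics/top0.png

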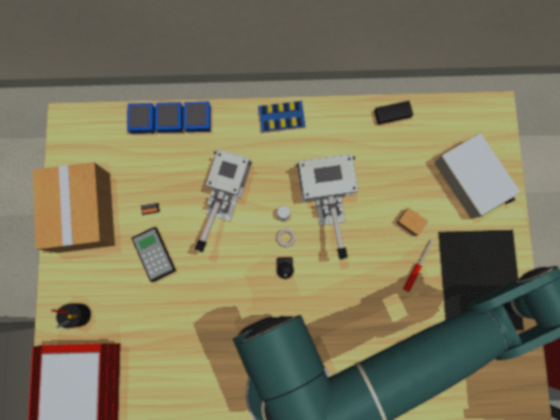

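View pics/side0.png

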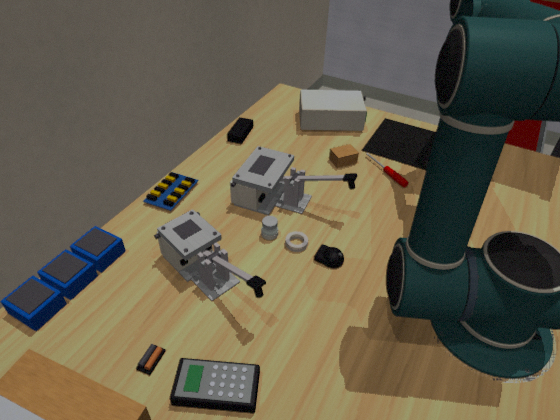

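The top view shows the wide box at about (327,178), with its black pad at (342,253). The narrow lever's pad is at (201,245), and the mouse, tape and jar lie between the levers. Next I'll locate the pad and the lever axis.

```bash
python3 - <<'E'
from h import *
for c in("top","side"):
    im,d=optics.get_image(c)
    w=world(c,d,np.ones(d.shape,bool)); col=im[d>0].astype(int).sum(1)
    near=(w[:,0]>.38)&(w[:,0]<.64)&(w[:,1]>-.26)&(w[:,1]<-.08)
    L=near&(w[:,2]>.115)&(w[:,2]<.17)
    p=w[L];a=np.polyfit(p[:,0],p[:,1],1);print(c,"line y=",a,len(p))
    P=p[(col[L]<200)];print("dark",len(P),P.mean(0).round(4),P.min(0).round(3),P.max(0).round(3))
    f=world(c,d,optics.silhouettes(c,"flap_wide")[0]["pixels"]);f=f[f[:,2]>.1]
    print("flaprect",cv2.minAreaRect((f[:,:2]*1000).astype(np.float32)))
print(manip.read_state()["ee_rot"])
E
```

```text
top line y= [ 0.17960044 -0.26083438] 237
dark 70 [ 0.4376 -0.1793  0.1499] [ 0.421 -0.192  0.142] [ 0.453 -0.167  0.161]
flaprect ((695.4777221679688, -152.87478637695312), (127.80673217773438, 180.91647338867188), 6.531710624694824)
side line y= [ 0.08699766 -0.20899471] 274
dark 130 [ 0.44   -0.1707  0.1404] [ 0.425 -0.188  0.116] [ 0.461 -0.157  0.155]
flaprect ((702.1073608398438, -146.056640625), (126.64397430419922, 188.82981872558594), 6.974400043487549)
[9.76357561e-01 2.16161775e-01 8.10175640e-06 1.46629983e-05]
```

{"api": "drive_tool", "payload": {"deltas": [[[0, 0, 0.1], [2.7, -2.7, 0], -1], [[0, 0, 0.2], [5.4, -5.5, 0], -1], [[0, 0, 0.32], [8, -8.2, 0], -1], [[0, 0, 0.32], [10.7, -11, 0], -1], [[0, 0, 0.32], [13.4, -13.7, 0], -1]], "squeeze": 40}}

```text
clock: 2.02
ee_pos: [0.3487, -0.4294, 0.2533]
ee_rot: [0.998, 0.057, 0.0, 0.0]
contact_force: [1.3, -0.7, -0.7]
grip_width: 0.299
gripper_force: 0.0
```

{"api": "drive_tool", "payload": {"deltas": [[[0, 0, 0], [1.7, -3.5, 0], -1], [[0, 0, 0], [3.4, -7, 0], -1], [[0, 0, 0], [5.1, -10.5, 0], -1], [[0, 0, 0], [6.8, -14, 0], -1], [[0, 0, 0], [8.5, -17.5, 0], -1]]}}

```text
clock: 2.43
ee_pos: [0.4129, -0.2457, 0.2535]
ee_rot: [0.998, 0.058, 0.0, 0.0]
contact_force: [1.2, 0.9, -0.1]
grip_width: 0.002
gripper_force: 0.0
```

{"api": "drive_tool", "payload": {"deltas": [[[0, 0, 0], [1.6, -3.3, 0], -1], [[0, 0, 0], [3.2, -6.6, 0], -1], [[0, 0, 0], [3.2, -6.6, 0], -1], [[0, 0, 0], [3.2, -6.6, 0], -1], [[0, 0, 0], [3.2, -6.6, 0], -1]]}}

```text
clock: 2.85
ee_pos: [0.4369, -0.1784, 0.2534]
ee_rot: [0.998, 0.058, 0.0, 0.0]
contact_force: [0.6, -0.4, 0.2]
grip_width: -0.001
gripper_force: 0.0
```

```bash
python3 - <<'E'
from h import *
s=manip.read_state();print(s["clock"],s["ee_pos"],s["ee_rot"],s["contact_force"],s["grip_width"])
i=optics.camera_info("wrist");im,d=optics.get_image("wrist");cv2.imwrite("pics/w1.png",im)
K=np.array(i["mtx"]);T=np.array(i["T"])
for n in("pad_wide","lever_wide"):
  for r in optics.silhouettes("wrist",n)[:2]:
    v,u=np.nonzero(r["pixels"]&(d>0));z=d[v,u]
    a,b=(u-K[0,2])/K[0,0],(v-K[1,2])/K[1,1];th=np.hypot(a,b)+1e-9;k=np.tan(th)/th
    p=np.c_[a*k*z,b*k*z,z]@T[:3,:3].T+T[:3,3]
    dk=(im[v,u].astype(int).sum(1)<200)&(p[:,2]>.13)&(p[:,2]<.17);P=p[dk]
    print(n,r["score"],r["extent"],len(p),len(P),P.min(0) if len(P) else 0,P.max(0) if len(P) else 0,P.mean(0) if len(P) else 0)
im,d=optics.get_image("side");cv2.imwrite("pics/s1.png",cv2.resize(im[80:300,180:460],None,fx=2,fy=2))
E
```

```text
2.85 [ 0.43689107 -0.17839863  0.25340932] [9.98303736e-01 5.82204756e-02 2.54490976e-05 1.61158111e-04] [ 0.56121901 -0.42700386  0.17159982] -0.0014379297741063054
pad_wide 0.7 [246.1, 2.2, 79.4, 227.7] 6402 1259 [ 0.42645566 -0.19167087  0.14147903] [ 0.459716   -0.1618972   0.15539031] [ 0.44311077 -0.17409738  0.14952055]
lever_wide 0.95 [241.9, 0.0, 82.9, 233.7] 6499 1259 [ 0.42645566 -0.19167087  0.14147903] [ 0.459716   -0.1618972   0.15539031] [ 0.44311077 -0.17409738  0.14952055]
```

View pics/w1.png

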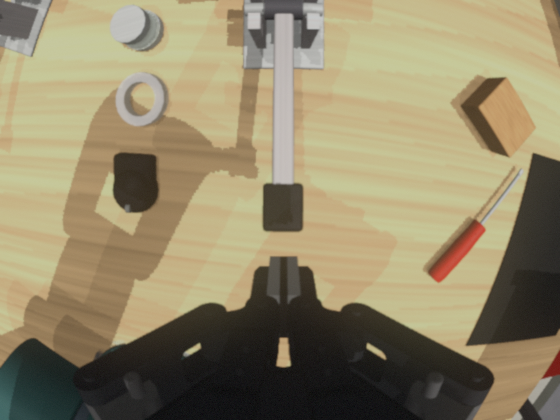

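View pics/s1.png

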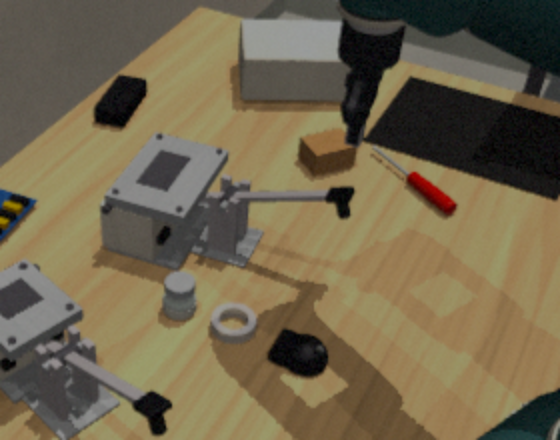

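The wrist view shows the wide pad at (283,207), straight ahead of the shut fingertips at (284,262). I'll shift about 6 mm forward and go down to just above the pad.

{"api": "drive_tool", "payload": {"deltas": [[[0, 0, 0], [0.6, -0.2, 2], 0], [[0, 0, 0], [0.6, -0.2, 4.5], -1], [[0, 0, 0], [0.6, -0.2, 6.5], -1], [[0, 0, 0], [0.6, -0.2, 7.2], -1], [[0, 0, 0], [0.6, -0.2, 7.2], -1]]}}

```text
clock: 3.47
ee_pos: [0.4419, -0.1759, 0.1797]
ee_rot: [0.998, 0.057, -0.001, -0.001]
contact_force: [-0.2, 0.4, 0.2]
grip_width: 0.001
gripper_force: 0.0
```

{"api": "drive_tool", "payload": {"deltas": [[[0, 0, 0], [-0.1, 0, 0.4], -1], [[0, 0, 0], [-0.2, 0, 0.8], -1], [[0, 0, 0], [-0.3, 0, 1.3], -1], [[0, 0, 0], [-0.4, 0, 1.8], -1], [[0, 0, 0], [-0.4, 0, 1.8], -1]]}}

```text
clock: 3.88
ee_pos: [0.4388, -0.1764, 0.1641]
ee_rot: [0.998, 0.058, 0.001, 0.001]
contact_force: [-1.2, -1.7, 7.6]
grip_width: 0.002
gripper_force: 3.9
```

{"api": "drive_tool", "payload": {"deltas": [[[0, 0, 0], [-0.2, 0, 0.8], -1], [[0, 0, 0], [-0.4, 0, 1.6], -1], [[0, 0, 0], [-0.5, 0, 2.4], -1], [[0, 0, 0], [-0.6, 0, 3.2], -1], [[0, 0, 0], [-0.7, 0, 4], -1]]}}

```text
clock: 4.3
ee_pos: [0.4318, -0.1775, 0.1248]
ee_rot: [0.998, 0.058, 0.001, 0.001]
contact_force: [-6.7, -1.4, 11.5]
grip_width: -0.001
gripper_force: 5.5
```

{"api": "drive_tool", "payload": {"deltas": [[[0, 0, 0], [0, 0, 0.8], -1], [[0, 0, 0], [0.1, 0, 1.6], -1], [[0, 0, 0], [0.2, 0, 2.4], -1], [[0, 0, 0], [0.2, 0, 3.2], -1], [[0, 0, 0], [0.3, 0, 3.7], -1]]}}

```text
clock: 4.72
ee_pos: [0.435, -0.177, 0.0872]
ee_rot: [0.998, 0.058, 0.0, 0.001]
contact_force: [-7.1, -0.2, 9.5]
grip_width: -0.001
gripper_force: 5.5
```

{"api": "drive_tool", "payload": {"deltas": [[[0, 0, 0], [0.1, 0, 0.5], -1], [[0, 0, 0], [0.2, 0, 1.0], -1], [[0, 0, 0], [0.3, 0, 1.5], -1], [[0, 0, 0], [0.4, 0, 1.9], -1], [[0, 0, 0], [0.4, 0, 1.9], -1]]}}

```text
clock: 5.13
ee_pos: [0.439, -0.1764, 0.0678]
ee_rot: [0.998, 0.058, 0.0, 0.0]
contact_force: [-1.8, -1.3, 1.6]
grip_width: -0.001
gripper_force: 1.3
```

```bash
python3 - <<'E'
from h import *
s=manip.read_state();print(s["clock"],s["ee_pos"],s["contact_force"])
im,d=optics.get_image("side");cv2.imwrite("pics/s2.png",cv2.resize(im[80:300,180:460],None,fx=2.6,fy=2.6))
f=world("side",d,optics.silhouettes("side","flap_wide")[0]["pixels"]);print(f.max(0),np.percentile(f,97,axis=0))
f=f[f[:,2]>.09]
# slope along lever axis
t=f[:,:2]@np.array([.9935,.1138]);print(np.arctan(np.polyfit(t,f[:,2],1)[0]))
E
```

```text
5.1333 [ 0.43896229 -0.17642465  0.06778524] [-1.77429874 -1.26384885  1.597565  ]
[ 0.86100903 -0.04634062  0.15408223] [ 0.77132565 -0.05285443  0.15174378]
-0.3999726329113287
```

View pics/s2.png

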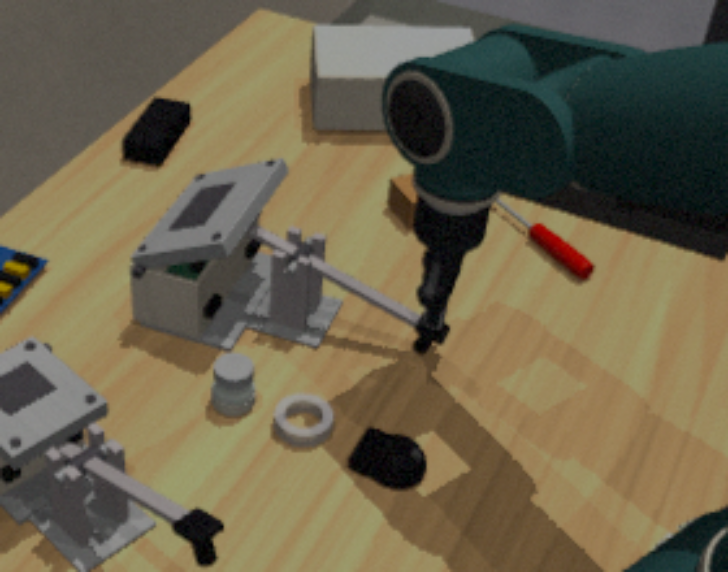

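The flap stands open at about 0.40–0.43 rad, with the fingers on the pad at (430,330). The push is light, so I'll press a few millimetres more until the foot seats.

{"api": "drive_tool", "payload": {"deltas": [[[0, 0, 0], [0, 0, 0.2], -1], [[0, 0, 0], [0, 0, 0.4], -1], [[0, 0, 0], [0, 0, 0.4], -1], [[0, 0, 0], [0, 0, 0.4], -1], [[0, 0, 0], [0, 0, 0.4], -1]]}}

```text
clock: 5.65
ee_pos: [0.4396, -0.1765, 0.0649]
ee_rot: [0.998, 0.058, 0.001, 0.001]
contact_force: [-0.1, 0.4, 11.9]
grip_width: -0.004
gripper_force: 5.5
```

{"api": "drive_tool", "payload": {"deltas": [[[0, 0, 0], [0, 0, 0.1], -1], [[0, 0, 0], [0, 0, 0.1], -1], [[0, 0, 0], [0, 0, 0.1], -1], [[0, 0, 0], [0, 0, 0.1], -1], [[0, 0, 0], [0, 0, 0.1], -1]]}}

```text
clock: 6.07
ee_pos: [0.4397, -0.1765, 0.0645]
ee_rot: [0.998, 0.058, 0.001, 0.001]
contact_force: [-4.5, 2.1, 18.2]
grip_width: -0.003
gripper_force: 9.6
```

```bash
python3 - <<'E'
from h import *
im,d=optics.get_image("side")
r=optics.silhouettes("side","flap_wide")[0]
f=world("side",d,cv2.erode(r["pixels"].astype(np.uint8),np.ones((5,5)))>0);t=f[:,:2]@np.array([.9935,.1138])
print(r["score"],np.arctan(np.polyfit(t,f[:,2],1)[0]),f[:,2].max())
s=manip.read_state();print(s["clock"],s["ee_pos"],s["contact_force"],abs(s["qvel"]).max())
if s["contact_force"][2]>4 and f[:,2].max()>.145: print(manip.hand_in())
E
```

```text
0.6 -0.4373794994505964 0.15573049869475575
6.1667 [ 0.43973969 -0.17655082  0.06450784] [-4.09169373  1.35207875 18.75105736] 0.001780896906150786
the job is handed in; nothing more can be done
None
```

I handed the job in with the fingers still holding the wide box's lever down at about 19 N, foot on the bench or nearly, and its flap open at about 0.44 rad; no verdict came back, and I did not re-measure the narrow box or the loose items at the end.

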